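Secure the backing of the dark picture frame

ROBOT

A 6-joint arm with a two-finger parallel gripper is mounted at the origin on the work surface. World frame = base frame: x ahead of the robot, y to its left, z up, the work surface at z = 0. Lengths are in m, angles in rad, forces in N, time in s.
With the tool pointing down it reaches from about 0.3 to 0.775 m from the base axis. Payload 14.6 kg.
Tool frame: the origin (TCP) lies on the centre line of the jaws, within the pads' length; the fingertips stand 25 mm ahead of it and the grasp point (between the pads) lies 6 mm ahead of it (ctrl.tip_reach is the distance from the TCP to the fingertips, in m); z points along the fingers, y is the line along which they close (so a half turn about z gives the same grasp; the last joint's range is limited). The gripper opens to 94 mm and grips with 3 to 60 N. Pads are 16 mm wide; open, the fingers measure 119 mm over their backs; the gripper's body (75 mm by 177 mm) begins 78 mm behind the grasp point.
Start: joints at [1.127, 0.3, 1.521, -0, 1.321, -0.067], TCP at [0.202, 0.511, 0.23] pointing down, gripper open.
Joint ranges: [-3.03, 3.03], [-0.79, 2.21], [0.23, 2.52], [-1.04, 4.18], [0, 3.07], [-2.55, 2.55]. Speed limits (rad/s): [2.22, 2.22, 2.57, 3.14, 3.14, 3.14].

INTERFACE

Orientations are given as [roll, pitch, yaw] about the fixed x, y, z axes, in that order (R = Rz(yaw) Ry(pitch) Rx(roll)).
In Python, from station import ctrl gives the robot as it stands. The module is installed in compiled form; this text tells all that it offers.
- The arm moves only by the tool apply_moves, never from a script. Its argument "deltas" is a list of rows, each a list of 7 numbers: the closure in counts, from 0 (fully open) to 255 (shut), then the shift along the world's x, y, z in cm, then the turn, a rotation vector about the world's x, y, z in rad. In form: [[jaw, tx, ty, tz, ax, ay, az], ...]. A call has 1 to 10 rows; each row shifts and turns the commanded pose from where the row before left it; what a row does not reach is not made up. A row lasts 1/10 s, in which the tool goes at most 50 mm and 8.59 degrees, less where a joint would pass 70% of its speed; a pose out of reach is approached as far as the arm can. A call with a gripper value outside its range is refused whole. The fingers move at their own pace and stop on an object; "grip_force" is the grip in N (left out, the last holds). Time passes only in rows, so rows that do not move let the fingers close. It gives the time, the measured TCP pose, the force, the opening and the grip force at its end, in the units of the state.
- ctrl.get_obs(): the state, without advancing time (a new reading comes with each control period).
- ctrl.camera(name): name is "side" or "top"; returns a dict with "img" (400x640x3 uint8, red, green, blue), "K" (3x3 intrinsics, pixels), "pose" (4x4, takes a point from camera to world coordinates). Camera axes: x right, y up, looking along -z (the intrinsics and any distortion apply to the point x, -y, -z); pixel columns grow to the right and rows downward; lengths in m; the calibration is good to about 2 mm. A picture is of the moment at which its call begins. There is no depth.
- ctrl.hand_in(): hands the job in; it is judged then, once.
The state is a dict: "time_s": time; "qpos": joint angles; "joint_vel": joint speeds; "tau": joint torques, N m; "ee_pos": TCP position; "eef_rot": TCP orientation; "force": force on the tool from outside, world axes, zero at the start; "moment": the same for the moment, N m; "grip_width": finger opening in m; "grip_force": force on a finger pad.
Only numpy, scipy, OpenCV 4.12 (cv2) and the standard library are available. Lean on these libraries where they do the work, as an engineer would, in place of code of your own. Each camera call takes 0.05 s, during which the arm holds its last target. There are 200 camera calls.

TASK

Two picture frames lie face down on the violin maker's bench, each with a brass turnbutton that is still open along its rail. The dark frame has its green backing in: turn its turnbutton until it points straight in over the green backing, square to the rail, and let it go. Leave the turnbutton of the pale frame as it is.

Things in the scene. Friction and masses are not known exactly. Their poses are not given: they have to be found in the camera images.
- dark_button (a joint): Brass turnbutton of the dark brown frame with the green backing. 0: tongue along the rail (frame's -y); grows counter-clockwise seen from above; 1.571: tongue square in over the backing (frame's +x). Starts at 0.1 to 0.45, turns from -0.35 to 2.3 with no stop when closed, stays where left (0.05 N m friction). Pinch it across its width at the pivot and turn, or push its tongue round.
- dark_pivot (a point): Point on the turnbutton's pivot axis, half-way up it, 34 mm above the table. Does not turn with it: axes of the dark frame, x in across the backing, y along the rail, z up. Frame fixed to the bench, 220 (x) by 260 (y) by 24 mm thick; pivot midway along its 50 mm wide rail, 18 mm from the outer edge, 32 mm from the backing, which lies 3 mm below the rail's top.
- dark_tip (a point): Point in the tongue of the dark frame's turnbutton, 56 mm from the pivot axis, half-way up; turns with it. The turnbutton is a flat-sided brass bar, 14 mm wide, 18 mm high (25 to 43 mm above the table), reaching 12 mm behind the pivot and 63 mm ahead of it (round tip); a dark screw head stands 2 mm above it at the pivot.
- pale_tip (a point): The same point in the tongue of the other frame's turnbutton, to be left alone. That frame has the same size and shape, fixed too, but is of pale wood with a brown backing. The small flat steel plates on both frames are fixed.

How it is judged:
By the outcome, as a careful person would: the job done as asked, in the order asked, and still so for the second after the job is handed in, with the robot touching nothing.
It also fails if it takes over 32 s, if anything falls off the work surface, if the arm or the gripper's body presses on something with over 40 N, if the wrist force passes 120 N, or if a joint passes its speed limit or range.

## Working session

There is one attempt and no reset: what is moved stays moved. The work goes in short steps, Python scripts to look and compute and a tool call to move; the robot and the scene stay as the last step left them, time stands still between calls to the robot, and variables do not carry over. Pictures are saved under pics/ and viewed, at most 10 in all, crops included, and the job is handed in when it is done.

Besides the shell and the picture viewer there is one more tool, called after "Call:" as name([rows], argument=value, ...), one row to a line, values as JSON. apply_moves: Moves the arm, as the interface text tells. Its arguments: {"type":"object","properties":{"deltas":{"type":"array"},"grip_force":{"type":"number"}},"required":["deltas"]}

```bash
mkdir -p pics
python3 - <<'E'
from station import ctrl
import cv2
for n in ("top","side"):
    c=ctrl.camera(n); cv2.imwrite(f"pics/{n}0.png",c["img"][:,:,::-1]); print(n,c["K"].tolist(),c["pose"].round(4).tolist(),[k for k in c])
o=ctrl.get_obs(); print(o)
E
```

```text
top [[439.62969870328664, 0.0, 315.21868761132345], [0.0, 439.62969870328664, 197.11097351425406], [0.0, 0.0, 1.0]] [[0.0261, 0.9933, -0.1127, 0.3983], [-0.9997, 0.026, -0.0029, -0.0351], [0.0001, 0.1127, 0.9936, 0.9681], [0.0, 0.0, 0.0, 1.0]] ['img', 'K', 'pose']
side [[471.1859051298113, 0.0, 322.07768971054145], [0.0, 471.1859051298113, 205.5092960271043], [0.0, 0.0, 1.0]] [[0.8517, 0.2807, -0.4424, 0.0173], [-0.5236, 0.4223, -0.7399, -0.873], [-0.0209, 0.8619, 0.5067, 0.6341], [0.0, 0.0, 0.0, 1.0]] ['img', 'K', 'pose']
{'time_s': 0.1, 'qpos': array([ 1.12739968e+00,  3.00410032e-01,  1.52150970e+00, -4.46601035e-05,
        1.32070723e+00, -6.65962487e-02]), 'joint_vel': array([-0.00127818, -0.00099607,  0.00021371,  0.00040088, -0.00066515,
        0.00035273]), 'tau': array([ 1.66052650e-03, -5.32642329e+01, -3.53283691e+01,  7.10249855e-02,
        2.34128174e-02, -6.32627894e-05]), 'ee_pos': array([0.20229181, 0.51122221, 0.22995001]), 'eef_rot': array([-3.14055776e+00, -2.56664504e-05,  2.76480332e+00]), 'force': array([ 0.4330221 , -0.45063506,  0.22935675]), 'moment': array([ 0.05285279, -0.01847261,  0.02865426]), 'grip_force': 0.0, 'grip_width': 0.09410073900723254}
```

View pics/top0.png

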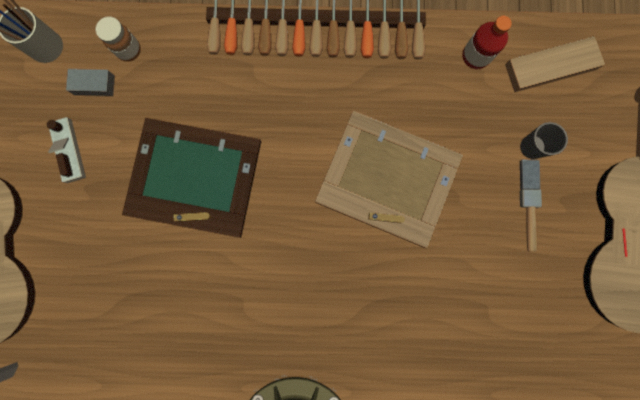

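View pics/side0.png

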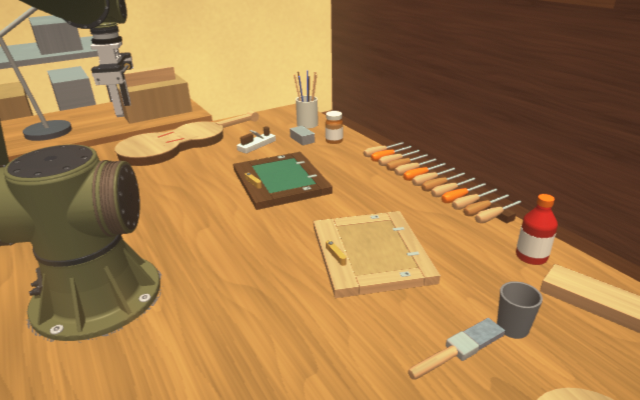

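The top picture shows the dark frame at about (123–260, 119–236), with its button's pivot near (180,217) and tongue tip near (209,215). The pale frame is to its right, with its button at about (368–400, 217). The side picture confirms this: the dark button is at about (252,180) and the pale one at about (336,252).

```bash
cat > h.py <<'E'
from station import ctrl
import cv2, numpy as np
def ray(c,uv,z):
    uv=np.atleast_2d(np.float64(uv)); K=c["K"]; P=c["pose"]
    d=np.c_[(uv[:,0]-K[0,2])/K[0,0],-(uv[:,1]-K[1,2])/K[1,1],-np.ones(len(uv))]@P[:3,:3].T
    return (P[:3,3]+d*((z-P[2,3])/d[:,2:]))[:,:2]
def proj(c,p):
    q=(np.atleast_2d(p)-c["pose"][:3,3])@c["pose"][:3,:3]; q=q*[1,-1,-1]
    u=q@c["K"].T; return u[:,:2]/u[:,2:]
def big(m):
    cs,_=cv2.findContours(m.astype(np.uint8),cv2.RETR_EXTERNAL,cv2.CHAIN_APPROX_NONE)
    return max(cs,key=cv2.contourArea)
E
cat > m.py <<'E'
from h import *
import sys
tag=sys.argv[1]
for n,roi in (("top",(110,100,270,250)),("side",(225,140,340,215))):
    c=ctrl.camera(n); im=c["img"]; hsv=cv2.cvtColor(im,cv2.COLOR_RGB2HSV)
    x0,y0,x1,y1=roi; R=np.zeros(im.shape[:2],bool); R[y0:y1,x0:x1]=1
    H,S,V=[hsv[:,:,i].astype(int) for i in range(3)]
    g=big(R&(H>65)&(H<100)&(S>80)); gw=ray(c,g[:,0],.021).astype(np.float32)
    r=cv2.minAreaRect(gw); box=cv2.boxPoints(r); print(n,"green centre",np.round(r[0],4),"size",np.round(r[1],4),"ang",round(r[2],2)); print(box.round(4).tolist())
    sw=1 if n=="top" else 1
    # frame x axis: along the short side, nearest world +x
    e=box[1]-box[0]; f=box[2]-box[1]; s=min(e,f,key=np.linalg.norm); s=s/np.linalg.norm(s); s=s*np.sign(s[0])
    print(" yaw",round(float(np.arctan2(s[1],s[0])),4),"pivot",(np.array(r[0])-.092*s).round(4))
    hull=cv2.convexHull(g); B=np.zeros(im.shape[:2],np.uint8); pts=None
    m=R&(H>10)&(H<32)&(V>110)
    b=[]
    for k in cv2.findContours(m.astype(np.uint8),cv2.RETR_EXTERNAL,cv2.CHAIN_APPROX_NONE)[0]:
        if cv2.contourArea(k)>15: 
            rr=cv2.minAreaRect(ray(c,k[:,0],.043 if n=="top" else .04).astype(np.float32)); print(" brass? px",k[:,0].mean(0).round(1),cv2.contourArea(k),np.round(rr[0],4),np.round(rr[1],4),cv2.boxPoints(rr).round(3).tolist())
    crop=im[y0:y1,x0:x1]; cv2.imwrite(f"pics/{tag}_{n}.png",cv2.resize(crop[:,:,::-1],None,fx=5,fy=5,interpolation=cv2.INTER_CUBIC)[:600,:800])
E
python3 m.py a
```

```text
top green centre [0.5525 0.2376] size [0.1909 0.1344] ang 80.69
[[0.4706999957561493, 0.1543000042438507], [0.6033999919891357, 0.13249999284744263], [0.6342999935150146, 0.32089999318122864], [0.5016000270843506, 0.3427000045776367]]
 yaw -0.1625 pivot [0.4617 0.2525]
 brass? px [189.5 174.5] 23691.0 [0.5477 0.2401] [0.3214 0.3492] [[0.38199999928474426, 0.4099999964237213], [0.3919999897480011, 0.061000000685453415], [0.7129999995231628, 0.07000000029802322], [0.7039999961853027, 0.4189999997615814]]
side green centre [0.5593 0.1875] size [0.016  0.0044] ang 16.39
[[0.5509999990463257, 0.18729999661445618], [0.5522000193595886, 0.18310000002384186], [0.5676000118255615, 0.18770000338554382], [0.5662999749183655, 0.19179999828338623]]
 yaw -1.2847 pivot [0.5333 0.2757]
 brass? px [279.9 174.8] 8319.5 [0.5206 0.2361] [0.4678 0.3755] [[0.23499999940395355, 0.14399999380111694], [0.5490000247955322, -0.06199999898672104], [0.8059999942779541, 0.328000009059906], [0.492000013589859, 0.5350000262260437]]
```

View pics/a_top.png

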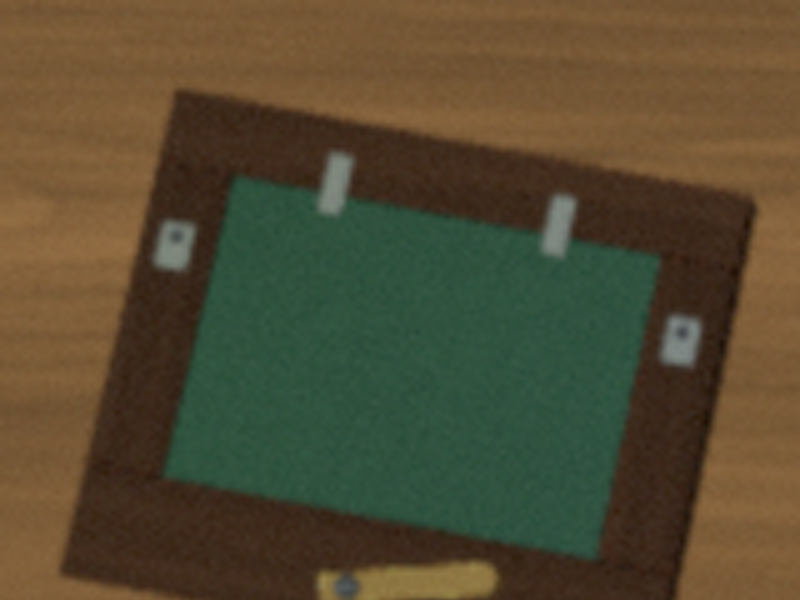

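The crop shows the screw head at about (179,217) full-image px, the tongue tip at about (209,215), and the green backing as a clean rectangle with 35 mm side rails and a 50 mm button rail.

```bash
cat > m2.py <<'E'
from h import *
def measure(c):
    im=c["img"]; hsv=cv2.cvtColor(cv2.GaussianBlur(im,(3,3),0),cv2.COLOR_RGB2HSV)
    H,S,V=[hsv[:,:,i].astype(int) for i in range(3)]
    R=np.zeros(im.shape[:2],bool); R[100:250,110:270]=1
    g=big(R&(H>65)&(H<100)&(S>80)); G=ray(c,cv2.approxPolyDP(cv2.convexHull(g),6,True)[:,0],.021)
    dk=big(R&(V<85)); D=ray(c,cv2.approxPolyDP(cv2.convexHull(dk),8,True)[:,0],.024)
    return G,D,(H,S,V)
if __name__=="__main__":
    c=ctrl.camera("top"); G,D,(H,S,V)=measure(c)
    for nm,Q in(("green",G),("frame",D)):
        print(nm,Q.round(4).tolist())
        print(" sides",np.linalg.norm(Q-np.roll(Q,-1,0),axis=1).round(4)," dirs",[round(float(np.degrees(np.arctan2(*(b-a)[::-1])))%90,2) for a,b in zip(Q,np.roll(Q,-1,0))],"mean",Q.mean(0).round(4))
    print("screw ray",ray(c,(178.9,216.8),.045).round(4),"tip end",ray(c,(209.2,215.2),.043).round(4))
    for v,u in((217,178),(217,190),(215,200),(225,190),(205,190)): print((u,v),H[v,u],S[v,u],V[v,u])
E
python3 m2.py
```

```text
green [[0.632, 0.3196], [0.601, 0.1352], [0.4728, 0.1554], [0.5049, 0.3416]]
 sides [0.187  0.1298 0.189  0.129 ]  dirs [80.43, 81.08, 80.2, 80.21] mean [0.5527 0.2379]
frame [[0.6712, 0.3455], [0.6282, 0.0921], [0.4174, 0.1264], [0.458, 0.3802]]
 sides [0.257  0.2136 0.257  0.216 ]  dirs [80.38, 80.75, 80.92, 80.75] mean [0.5437 0.236 ]
screw ray [[0.4539 0.253 ]] tip end [[0.459 0.19 ]]
(178, 217) 60 9 85
(190, 217) 21 137 141
(200, 215) 20 137 143
(190, 225) 12 143 64
(190, 205) 18 109 56
```

Call:
apply_moves([
  [110, 2.52, -2.58, -0.8, 0, 0, -0.111],
  [110, 2.52, -2.58, -0.8, 0, 0, -0.111],
  [110, 2.52, -2.58, -0.8, 0, 0, -0.111],
  [110, 2.52, -2.58, -0.8, 0, 0, -0.111],
  [110, 2.52, -2.58, -0.8, 0, 0, -0.111],
  [110, 2.52, -2.58, -0.8, 0, 0, -0.111],
  [110, 2.52, -2.58, -0.8, 0, 0, -0.111],
  [110, 2.52, -2.58, -0.8, 0, 0, -0.111],
  [110, 2.52, -2.58, -0.8, 0, 0, -0.111],
  [110, 2.52, -2.58, -0.8, 0, 0, -0.111],
], grip_force=20)

```text
time_s: 1.25
ee_pos: [0.4553, 0.2522, 0.1502]
eef_rot: [3.141, -0.0, 1.65]
force: [-0.4, 0.7, 0.6]
grip_width: 0.0533
grip_force: 0.0
```

Call:
apply_moves([
  [110, 0, 0, 0, 0, 0, 0],
  [110, 0, 0, 0, 0, 0, 0],
  [110, 0, 0, 0, 0, 0, 0],
])

```text
time_s: 1.55
ee_pos: [0.4539, 0.254, 0.1506]
eef_rot: [3.142, -0.0, 1.656]
force: [-0.5, 0.3, -0.3]
grip_width: 0.0538
grip_force: 0.0
```

Call:
apply_moves([
  [110, 0, -0.1, -2, 0, 0, 0],
  [110, 0, 0, -2, 0, 0, 0],
  [110, 0, 0, -2, 0, 0, 0],
  [110, 0, 0, -1.5, 0, 0, 0],
  [110, 0, 0, -1, 0, 0, 0],
  [110, 0, 0, -0.8, 0, 0, 0],
  [110, 0, 0, -0.4, 0, 0, 0],
  [110, 0, 0, 0, 0, 0, 0],
  [110, 0, 0, 0, 0, 0, 0],
])

```text
time_s: 2.45
ee_pos: [0.4546, 0.2526, 0.0539]
eef_rot: [3.141, -0.0, 1.655]
force: [-0.4, 0.4, -0.6]
grip_width: 0.0535
grip_force: 0.0
```

Run:
```python
from h import *
for n,(x0,y0,x1,y1) in (("top",(110,130,270,250)),("side",(200,110,340,215))):
    c=ctrl.camera(n); cv2.imwrite(f"pics/b_{n}.png",cv2.resize(c["img"][y0:y1,x0:x1,::-1],None,fx=5,fy=5,interpolation=cv2.INTER_CUBIC))
```

```text
(no output)
```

View pics/b_side.png

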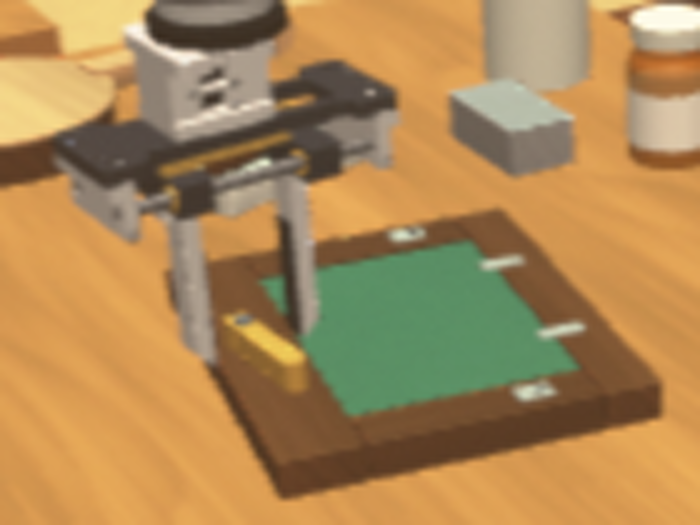

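The fingers (crop tips at about (200,355) and (305,330)) straddle the button at its screw (243,320). I'll close them now.

Call:
apply_moves([
  [255, 0, 0, 0, 0, 0, 0],
  [255, 0, 0, 0, 0, 0, 0],
  [255, 0, 0, 0, 0, 0, 0],
  [255, 0, 0, 0, 0, 0, 0],
  [255, 0, 0, 0, 0, 0, 0],
  [255, 0, 0, 0, 0, 0, 0],
  [255, 0, 0, 0, 0, 0, 0],
  [255, 0, 0, 0, 0, 0, 0],
], grip_force=20)

```text
time_s: 3.35
ee_pos: [0.4523, 0.2522, 0.0533]
eef_rot: [-3.136, 0.001, 1.655]
force: [-15.8, -2.0, 13.5]
grip_width: 0.0137
grip_force: 20.0
```

Call:
apply_moves([
  [255, -0.15, 0, 0, 0, 0, 0],
  [255, 0, 0, 0, 0, 0, 0],
  [255, 0, 0, 0, 0, 0, 0],
])

```text
time_s: 3.65
ee_pos: [0.4521, 0.2522, 0.0533]
eef_rot: [-3.14, 0.001, 1.655]
force: [-6.5, -2.2, 5.7]
grip_width: 0.0138
grip_force: 20.0
```

Call:
apply_moves([
  [255, -0.1, 0, 0, 0, 0, 0.12],
  [255, 0, 0, 0, 0, 0, 0.12],
  [255, 0, 0, 0, 0, 0, 0.12],
  [255, 0, 0, 0, 0, 0, 0.12],
  [255, 0, 0, 0, 0, 0, 0.12],
  [255, 0, 0, 0, 0, 0, 0],
])

```text
time_s: 4.25
ee_pos: [0.4537, 0.2529, 0.0535]
eef_rot: [3.137, 0.001, 2.259]
force: [13.0, 5.1, -11.3]
grip_width: 0.0143
grip_force: 20.0
```

Call:
apply_moves([
  [255, 0.1, 0.1, 0, 0, 0, 0],
  [255, 0, 0, 0, 0, 0, 0],
  [255, 0, 0, 0, 0, 0, 0],
])

```text
time_s: 4.55
ee_pos: [0.4537, 0.253, 0.0534]
eef_rot: [3.141, 0.001, 2.255]
force: [6.1, -3.6, -2.1]
grip_width: 0.0138
grip_force: 20.0
```

Run:
```python
from h import *
(x0,y0,x1,y1)=(200,110,340,215)
c=ctrl.camera("side"); cv2.imwrite(f"pics/c_side.png",cv2.resize(c["img"][y0:y1,x0:x1,::-1],None,fx=5,fy=5,interpolation=cv2.INTER_CUBIC))
o=ctrl.get_obs(); print(o["force"],o["moment"],o["ee_pos"])
```

```text
[ 6.34470863 -3.5247578  -2.53062257] [-0.86126225 -1.00429211  0.07343916] [0.45375409 0.25301402 0.0534257 ]
```

View pics/c_side.png

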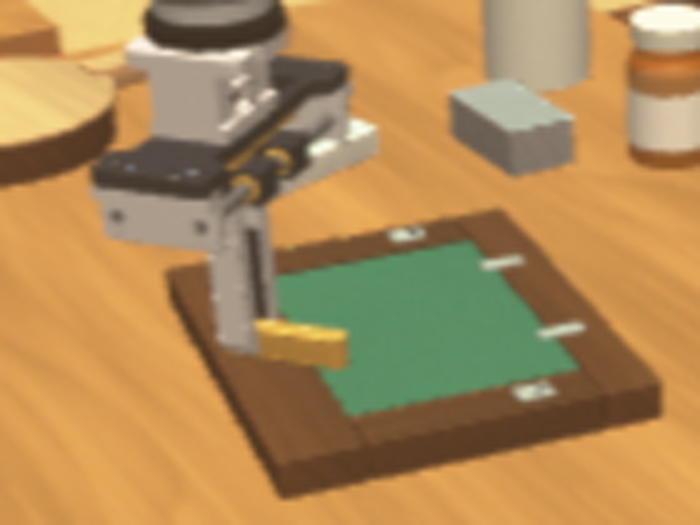

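The side crop shows the pinched tongue about half-way round (tip at about (345,345)). The forces are small, so I'll continue.

Call:
apply_moves([
  [255, 0.05, 0, 0, 0, 0, 0.12],
  [255, 0.05, 0, 0, 0, 0, 0.12],
  [255, 0, 0, 0, 0, 0, 0.12],
  [255, 0, 0, 0, 0, 0, 0.12],
  [255, 0, 0, 0, 0, 0, 0.12],
  [255, 0, 0, 0, 0, 0, 0.12],
  [255, 0, 0, 0, 0, 0, 0],
  [255, 0, 0, 0, 0, 0, 0],
])

```text
time_s: 5.4
ee_pos: [0.4549, 0.2548, 0.0535]
eef_rot: [3.138, 0.003, 2.975]
force: [7.5, 13.1, -9.2]
grip_width: 0.014
grip_force: 20.0
```

Call:
apply_moves([
  [255, 0.05, 0.15, 0, 0, 0, 0],
  [255, 0, 0, 0, 0, 0, 0],
  [255, 0, 0, 0, 0, 0, 0],
  [255, 0, 0, 0, 0, 0, 0],
])

```text
time_s: 5.8
ee_pos: [0.4549, 0.2549, 0.0534]
eef_rot: [3.141, 0.001, 2.975]
force: [6.0, 1.4, -3.7]
grip_width: 0.0141
grip_force: 20.0
```

Run:
```python
from station import ctrl
o=ctrl.get_obs(); print(o["force"],o["moment"],o["ee_pos"],o["eef_rot"])
```

```text
[ 6.0197516   1.43858509 -3.65332068] [ 0.02143653 -1.08611302 -0.00581704] [0.45491482 0.25494213 0.05344222] [3.14095928e+00 1.23523816e-03 2.97468669e+00]
```

Call:
apply_moves([
  [120, 0, 0, 0, 0, 0, 0],
  [120, 0, 0, 0, 0, 0, 0],
  [120, 0, 0, 0, 0, 0, 0],
  [120, 0, 0, 0, 0, 0, 0],
  [120, 0, 0, 2, 0, 0, 0],
  [120, 0, 0, 3, 0, 0, 0],
  [120, 0, 0, 4, 0, 0, 0],
  [120, 0, 0, 4, 0, 0, 0],
  [120, -2, 4, 2, 0, 0, 0],
  [120, -2, 4, 0, 0, 0, 0],
])

```text
time_s: 6.8
ee_pos: [0.415, 0.3359, 0.207]
eef_rot: [3.138, 0.004, 2.972]
force: [0.8, 0.9, -1.9]
grip_width: 0.0495
grip_force: 0.0
```

Call:
apply_moves([
  [120, -3, 4, 0, 0, 0, 0],
  [120, -3, 4, 0, 0, 0, 0],
  [120, -3, 4, 0, 0, 0, 0],
  [120, -3, 4, 0, 0, 0, 0],
  [120, -3, 3, 0, 0, 0, 0],
  [120, -3, 2, 0, 0, 0, 0],
  [120, 0, 0, 0, 0, 0, 0],
  [120, 0, 0, 0, 0, 0, 0],
  [120, 0, 0, 0, 0, 0, 0],
])

```text
time_s: 7.7
ee_pos: [0.2351, 0.5444, 0.2035]
eef_rot: [-3.141, 0.0, 2.974]
force: [0.3, 0.0, 0.2]
grip_width: 0.0499
grip_force: 0.0
```

```bash
cat > m3.py <<'E'
from h import *
from m2 import measure
import sys
c=ctrl.camera("top"); G,D,(H,S,V)=measure(c)
F=[]
for Q in (D,):
    print(Q.round(3).tolist(),[round(float(np.degrees(np.arctan2(*(b-a)[::-1])))%90,2) for a,b in zip(Q,np.roll(Q,-1,0))])
R=np.zeros(H.shape,bool); R[160:232,150:225]=1
b=big(R&(H>14)&(H<30)&(S>90)&(V>95)); W=ray(c,b[:,0],.043).astype(np.float32)
r=cv2.minAreaRect(W); vx,vy,x,y=cv2.fitLine(W,cv2.DIST_L2,0,1e-3,1e-3).ravel()
print("rect",np.round(r[0],4),np.round(r[1],4),"line deg",round(float(np.degrees(np.arctan2(vy,vx))),2),"rect ang",round(r[2],2))
M=np.zeros(H.shape,np.uint8); cv2.drawContours(M,[b],-1,1,-1); v,u=np.nonzero(M); w=ray(c,np.c_[u,v],.043); e,E=np.linalg.eigh(np.cov(w.T)); a=E[:,1]
print("pca deg",round(float(np.degrees(np.arctan(a[1]/a[0]))),2),"centre",w.mean(0).round(4),len(w))
cv2.imwrite(f"pics/{sys.argv[1]}.png",cv2.resize(c["img"][110:240,110:270,::-1],None,fx=4.6,fy=4.6,interpolation=cv2.INTER_CUBIC))
E
python3 m3.py d
```

```text
[[0.671, 0.345], [0.628, 0.092], [0.417, 0.126], [0.458, 0.38]] [80.38, 80.75, 80.92, 80.75]
rect [0.4346 0.2544] [0.021  0.1185] line deg 85.82 rect ang 1.5
pca deg 85.82 centre [0.4306 0.2727] 340
```

View pics/d.png

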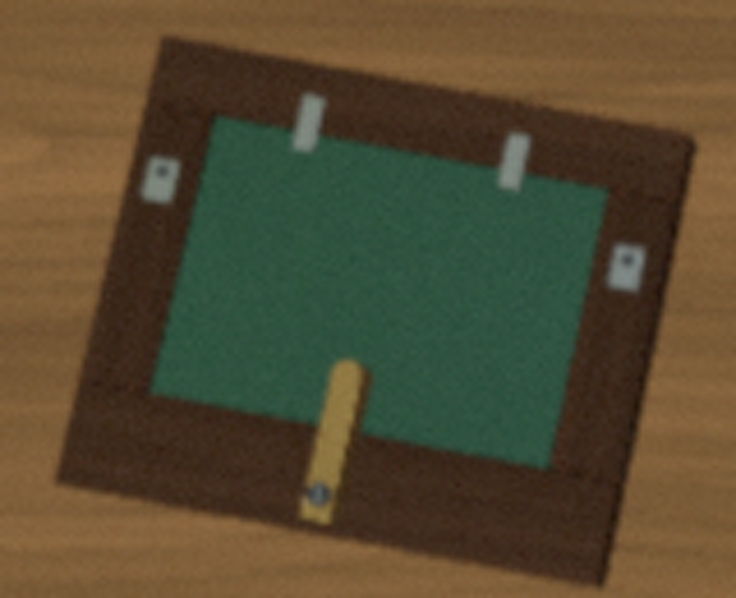

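The crop shows the tongue pointing in over the green (screw at (318,494), tip at (347,362)) and looking square. My mask leaked onto the table, so I'll re-measure within a tighter window and check the pale button too.

```bash
sed -i 's/R\[160:232,150:225\]=1/R[180:221,172:194]=1/' m3.py && python3 m3.py e
python3 - <<'E'
from h import *
c=ctrl.camera("top"); a=cv2.imread("pics/top0.png")[:,:,::-1].astype(int)
print("pale diff",np.abs(c["img"].astype(int)-a)[195:235,350:420].max())
# edges and frame axis drawn along by long frame side edges
G=c["img"]
s=ray(c,(318/4.6+109.6,494/4.6+109.6),.045)[0]; t=ray(c,(347/4.6+109.6,362/4.6+109.6),.043)[0]
print(s,t,np.degrees(np.arctan2(*(t-s)[::-1])),np.linalg.norm(t-s))
E
```

```text
[[0.671, 0.345], [0.628, 0.092], [0.417, 0.126], [0.458, 0.38]] [80.38, 80.75, 80.92, 80.75]
rect [0.4854 0.248 ] [0.015 0.058] line deg -10.05 rect ang 80.25
pca deg -9.94 centre [0.4852 0.2479] 188
pale diff 9
[0.45343863 0.25336722] [0.51481821 0.24434179] -8.364996694705516 0.06203958601492127
```

The tongue reads −9.9° to −8.4° by camera and −9.6° from the jaws, against a frame axis of −9.4°. It is square to within about 1°, the pale button is unmoved, and the robot is clear.

```bash
python3 -c "
from station import ctrl
print(ctrl.hand_in())"
```

```text
the job is handed in; nothing more can be done
None
```

The dark frame's turnbutton now points in over the green backing, square to the rail to within about 1° by my measurements, and it has been let go; the pale frame's turnbutton was not touched, and the job is handed in (no verdict was returned).

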